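# Clip the blue scrubbing brush back into its place

## Robot

A 6-joint arm with a two-finger parallel gripper is mounted at the origin on the work surface. World frame = base frame: x ahead of the robot, y to its left, z up, the work surface at z = 0. Lengths are in mm, angles in rad, forces in N, time in s.
With the tool pointing down it reaches from about 350 to 875 mm from the base axis. Payload 4.2 kg.
Tool frame: the origin (TCP) lies between the finger pads; the fingertips stand 19 mm ahead of it and the grasp point (between the pads) is the TCP; y points along the fingers, z is the direction in which the jaws open and shut, and the axes are right-handed (so a half turn about y gives the same grasp; the last joint's range is limited). The gripper opens to 85 mm and grips with 20 to 120 N. Pads are 22 mm wide; open, the fingers measure 114 mm over their backs; the gripper's body (76 mm by 85 mm) begins 54 mm behind the grasp point. The pads swing forward as they close: fully open they stand 13 mm farther back than shut.
Start: joints at [-0.978, 0.385, 0.008, 0, -1.194, -0.259], TCP at [204.787, -590.476, 215.412] pointing down, gripper open.
Joint ranges: [-3.14, 3.14], [-1.21, 2.06], [-1.07, 1.41], [-3.16, 2.05], [-2.99, -0.16], [-3.1, 3.1]. Speed limits (rad/s): [2.79, 2.79, 3.14, 3.14, 3.14, 3.14].

## Interface

Orientations are given as a unit quaternion [x, y, z, w].
In Python, from bench import arm gives the robot as it stands.
- The arm moves only by the shell command python3 -m inch 'ROWS'. ROWS is JSON, a list of rows, each a list of 7 numbers: the opening, from 0 (shut) to 1 (fully open), then the shift along the tool's x, y, z in cm, then the turn, a rotation vector about the tool's x, y, z in degrees. A call has 1 to 20 rows; each row is the pose to reach, as a shift and turn from the pose commanded when the call began, along the tool's axes at that moment; what a row does not reach only later rows make up. A row lasts 1/12 s, in which the tool goes at most 41.7 mm and 7.16 degrees, less where a joint would pass 70% of its speed; a pose out of reach is approached as far as the arm can. A call with a gripper value outside its range is refused whole. The fingers move at their own pace and stop on an object; the grip force is fixed at half the most. Time passes only in rows, so rows that repeat a pose let the fingers close. It gives the time, the measured TCP pose, the force and the opening at its end, in the units of the state.
- arm.read_state(): the state, without advancing time (a new reading comes with each control period).
- arm.get_image(name): name is "scene" or "side" or "wrist"; returns the picture (420x560x3 uint8, red, green, blue); there is no depth.
- arm.camera_params(name): a dict with "fx", "fy", "cx", "cy" (pixels), "rvec" (rotation vector, rad) and "tvec" (3), from world to camera coordinates, as OpenCV has them. Camera axes: x right, y down, z forward; pixel columns grow to the right and rows downward; lengths in mm; the calibration is good to about 2 mm. A picture is of the moment at which its call begins: read the wrist's pose just before it. camera_params takes no time and is no camera call; for the wrist camera it gives the pose at the moment of the call.
- arm.job_done(): hands the job in, once; it reports no verdict.
Trained networks look in the newest picture that a camera, given by its name, has taken for a name from the list of things; names that differ only in an ending like _2 or _b are one class to them, and where a whole thing is asked for, a point or a joint stands for the part that bears it (a point fixed in the world has none). Each returns a list of dicts, best first, with "conf" (0 to 1); they miss things now and then, are a little off and sometimes report something else, mostly with a low value. They report only what shows in the picture. A call takes as long as a camera call.
- arm.masks_of(label, camera): "mask" (420x560 bool, what is visible of it) and "extent" ([left, top, width, height] in pixels, round what is visible of it).
The state is a dict: "clock": time; "joints": joint angles; "joint_vel": joint speeds; "joint_efforts": joint torques, N m; "position": TCP position; "ee_rot": TCP orientation; "contact_force": force on the tool from outside, world axes, zero at the start; "wrist_torque": the same for the moment, N m; "gripper_width": finger opening in mm.
Only numpy, scipy, OpenCV 4.12 (cv2) and the standard library are available. Lean on these libraries where they do the work, as an engineer would, in place of code of your own. Each camera call takes 0.05 s, during which the arm holds its last target.

## Task

Put the blue scrubbing brush back in the clip row on the wash-up bench: press its handle down into the blue pair of spring clips until it has snapped fully home in both, then let go. Leave the red brush lying and the green brush in its clips undisturbed.

Things in the scene. Friction and masses are not known exactly. Their poses are not given: they have to be found in the camera images.
- handle_blue (a point): Blue brush, about 110 g, 250 mm long, lying bristles down. Point: mid-handle, on its axis, 26 mm above the bench. x runs along the handle to the head, z up. Round handle 20 mm across, 160 mm long; head 60 x 44 mm at +x, heel 30 x 34 mm at -x; both reach 12 mm above the axis and 26 mm below. Balances near mid-handle.
- seat_blue (a point): Blue pair of upright spring clips, 100 mm apart along x, 14 mm long each, on a blue tile. Point: midway, where the seated handle's axis lies, 58 mm above the bench, 46 mm above the tile, free space between the clips. x along the handle, either way round. Jaw noses 15 mm apart, 10 mm above it, flared to 50 mm at 30 mm above; rigid stop under the handle. Snaps in at 4 to 10 N in all, more if askew; then holds.
- handle_red (a point): Red brush lying on the bench, a look-alike of the blue one: same sizes, point and axes. Not to be disturbed.
- handle_green (a point): Green brush, same sizes, point and axes, already snapped into the green clips of the same row. Not to be disturbed. The row has three places 110 mm apart, side by side, in any order: blue (empty), yellow (empty, stays so) and green.

How it is judged:
By the outcome, as a careful person would: the job done as asked, in the order asked, and still so for the second after the job is handed in, with the robot touching nothing.
It also fails if it takes over 35 s, if anything falls off the work surface, if the arm or the gripper's body presses on something with over 40 N, if the wrist force passes 120 N, or if a joint passes its speed limit or range.

## Working session

There is one attempt and no reset: what is moved stays moved. The work goes in short steps, Python scripts to look and compute and a shell command to move; the robot and the scene stay as the last step left them, time stands still between calls to the robot, and variables do not carry over. Pictures are saved under pics/ and viewed, and the job is handed in when it is done.

```bash
mkdir -p pics; ls
python3 - <<'E'
from bench import arm
import cv2, numpy as np
s=arm.read_state(); print(s)
for n in ("scene","side","wrist"):
    p=arm.camera_params(n); print(n,p)
    im=arm.get_image(n); cv2.imwrite(f"pics/{n}0.png",im[:,:,::-1])
print(arm.read_state()['clock'])
E
```

```text
pics
{'clock': 0.0, 'joints': array([-9.78401691e-01,  3.85577095e-01,  6.57290512e-03, -5.04766494e-04,
       -1.19396435e+00, -2.58574345e-01]), 'joint_vel': array([-5.47963565e-04,  2.27964633e-03,  8.67983757e-04, -2.74620582e-04,
        7.86538243e-05, -1.01970673e-03]), 'joint_efforts': array([-8.69290943e-04, -3.92286265e+01,  1.88408464e+01,  4.18639138e+00,
       -4.61252770e-03,  4.60739457e-06]), 'position': array([ 204.57668939, -589.90113796,  214.28764484]), 'ee_rot': array([-0.69652251, -0.11724513,  0.11757697,  0.69805847]), 'contact_force': array([ 0.10531766,  0.25843994, -0.60708023]), 'wrist_torque': array([-0.05488602, -0.02161981, -0.07262386]), 'gripper_width': 85.31719503144932}
scene {'fx': 546.2988598271133, 'fy': 546.2988598271133, 'cx': 289.25332979312276, 'cy': 209.53002345395893, 'rvec': array([ 2.21019674,  1.30422415, -0.43609356]), 'tvec': array([-267.77188591, -302.69610524, 1657.13022111])}
side {'fx': 419.23465713999406, 'fy': 419.23465713999406, 'cx': 275.73899436859523, 'cy': 211.14680662174067, 'rvec': array([ 0.32739447, -2.61800665,  1.5013445 ]), 'tvec': array([535.91473862, 150.23634049, 850.53471864])}
wrist {'fx': 365.8495039928712, 'fy': 365.8495039928712, 'cx': 272.2449142418261, 'cy': 209.5429236911508, 'rvec': array([-1.69728422, -2.38276902, -0.39905898]), 'tvec': array([622.70977481, -43.39920339, 380.55326642])}
0.15
```

View pics/scene0.png

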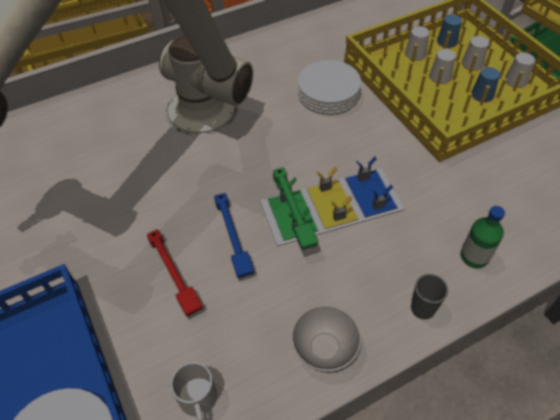

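View pics/side0.png

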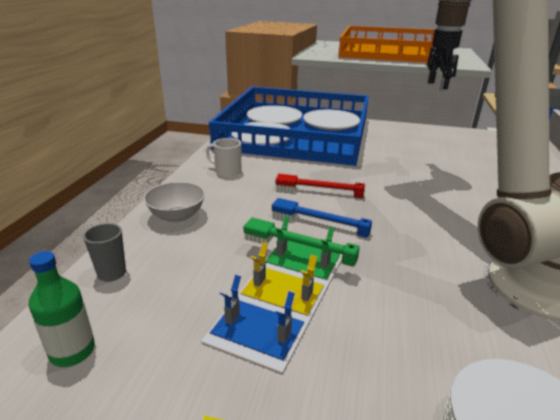

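View pics/wrist0.png

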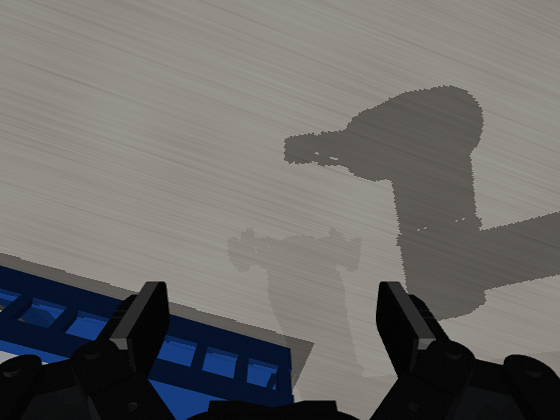

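Scene shows the blue brush from heel (222,200) to head (243,265). The clip row lies green (290,215), yellow (332,203), blue (373,190), with the blue clips at (365,170) and (382,200). Next I'll get masks and fit poses.

```bash
cat > h.py <<'E'
from bench import arm
import cv2, numpy as np
def proj(P,c):
    K=np.array([[c['fx'],0,c['cx']],[0,c['fy'],c['cy']],[0,0,1.]])
    return cv2.projectPoints(np.asarray(P,float).reshape(-1,3),c['rvec'],c['tvec'],K,None)[0].reshape(-1,2)
def back(px,c,z):
    R=cv2.Rodrigues(c['rvec'])[0]; o=-R.T@c['tvec']
    d=R.T@np.array([(px[0]-c['cx'])/c['fx'],(px[1]-c['cy'])/c['fy'],1.])
    return o+d*(z-o[2])/d[2]
def boxpts(x0,x1,w,z0,z1):
    return np.array([[x,y,z] for x in (x0,x1) for y in (-w/2,w/2) for z in (z0,z1)],float)
def brush_parts():
    a=np.linspace(0,2*np.pi,16)
    cyl=np.array([[x,10*np.cos(t),10*np.sin(t)] for x in (-80,80) for t in a])
    return [boxpts(80,140,44,-26,12),cyl,boxpts(-110,-80,34,-26,12)]
def render(pose,c,z=26):
    x,y,th=pose; R=np.array([[np.cos(th),-np.sin(th),0],[np.sin(th),np.cos(th),0],[0,0,1]])
    S=4; m=np.zeros((420*S,560*S),np.uint8)
    for P in brush_parts():
        q=proj(P@R.T+[x,y,z],c)
        h=cv2.convexHull(((q+.5)*S).astype(np.int32)); cv2.fillConvexPoly(m,h,255)
    return cv2.resize(m,(560,420),interpolation=cv2.INTER_AREA)/255.
E
python3 - <<'E'
from h import *
import pickle
out={}
for cam in("scene","side"):
    for l in("handle_blue","seat_blue","handle_green","handle_red"):
        r=arm.masks_of(l,cam)
        out[cam,l]=r
        for d in r: 
            m=d['mask'];ys,xs=np.nonzero(m); print(cam,l,round(d['conf'],2),d['extent'],m.sum(),xs.mean().round(1),ys.mean().round(1))
pickle.dump(out,open('m.pkl','wb'))
print(arm.read_state()['clock'])
E
```

```text
scene handle_blue 0.98 [214.9, 189.3, 39.7, 91.2] 1047 235.0 241.3
scene seat_blue 0.72 [347.3, 155.7, 50.0, 60.9] 1680 370.7 190.6
scene handle_green 0.71 [274.9, 168.9, 42.8, 84.4] 1131 296.5 214.3
scene handle_red 0.62 [146.2, 229.0, 57.5, 91.4] 1303 176.1 277.3
side handle_blue 0.69 [269.5, 199.9, 103.1, 38.2] 1235 318.9 216.1
side seat_blue 0.78 [209.5, 276.1, 93.0, 84.3] 3835 257.3 324.8
side handle_green 0.55 [240.8, 217.7, 115.8, 48.9] 1591 297.7 240.0
side handle_red 0.7 [275.9, 172.2, 90.6, 27.3] 896 317.0 184.9
0.55
```

Run:
```python
from h import *
import pickle
from scipy.optimize import minimize
out=pickle.load(open('m.pkl','rb'))
cs={n:arm.camera_params(n) for n in("scene","side")}
sc=cv2.imread('pics/scene0.png'); sd=cv2.imread('pics/side0.png')
ims={'scene':sc,'side':sd}
res={}
for l,z,hd,hl in(("handle_blue",26,(243,265),(222,200)),("handle_green",58,(308,240),(281,173)),("handle_red",26,(190,302),(155,237))):
    a=back(hl,cs['scene'],z);b=back(hd,cs['scene'],z)
    th=np.arctan2(b[1]-a[1],b[0]-a[0]); mid=(a+b)/2
    for cams in(("scene",),("side",),("scene","side")):
        def f(p):
            e=0
            for c in cams:
                m=out[c,l][0]['mask']; r=render((p[0],p[1],p[2]/100),cs[c],z)
                e+=np.abs(r-m).sum()/m.sum()
            return e
        best=min((minimize(f,[mid[0]+dx,mid[1],100*th],method='Nelder-Mead',options=dict(initial_simplex=np.array([[mid[0]+dx,mid[1],100*th]]*4)+np.vstack([np.zeros(3),8*np.eye(3)]))) for dx in(-8,8)),key=lambda r:r.fun)
        p=best.x; print(l,cams,p[:2].round(1),np.degrees(p[2]/100).round(2),round(best.fun,3))
    res[l]=(p[0],p[1],p[2]/100)
    for c in ims:
        r=(render(res[l],cs[c],z)>.5).astype(np.uint8)
        cv2.drawContours(ims[c],cv2.findContours(r,0,1)[0],-1,(255,255,255),1)
pickle.dump(res,open('res.pkl','wb'))
v=cv2.resize(sc[150:330,140:420],None,fx=2.8,fy=2.8,interpolation=cv2.INTER_CUBIC);cv2.imwrite('pics/o1.png',v)
v=cv2.resize(sd[170:370,190:390],None,fx=3,fy=3,interpolation=cv2.INTER_CUBIC);cv2.imwrite('pics/o2.png',v)
```

```text
handle_blue ('scene',) [ 453.4 -111.7] -10.19 0.15
handle_blue ('side',) [ 455.1 -111.8] -10.1 0.193
handle_blue ('scene', 'side') [ 454.5 -111.2] -10.3 0.348
handle_green ('scene',) [475.2  50.3] -9.82 0.112
handle_green ('side',) [475.9  49. ] -10.79 0.225
handle_green ('scene', 'side') [476.  50.] -9.94 0.344
handle_red ('scene',) [ 482.6 -284.3] 1.49 0.1
handle_red ('side',) [ 481.3 -282.4] 2.71 0.192
handle_red ('scene', 'side') [ 481.8 -284.2] 1.39 0.298
```

View pics/o1.png

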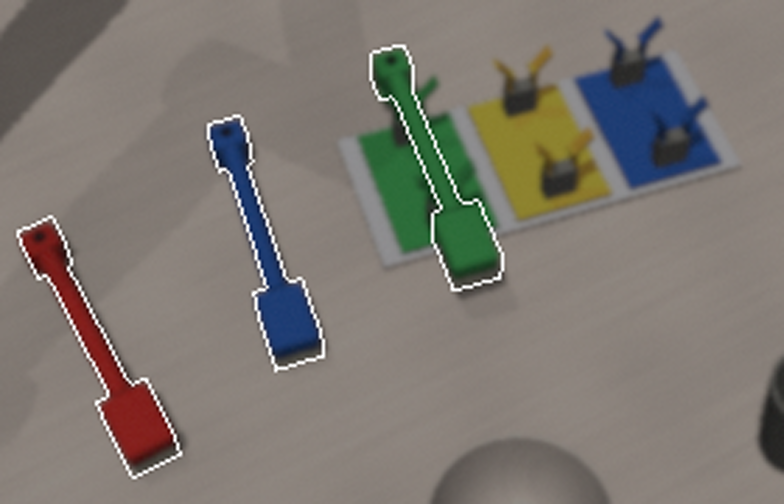

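View pics/o2.png

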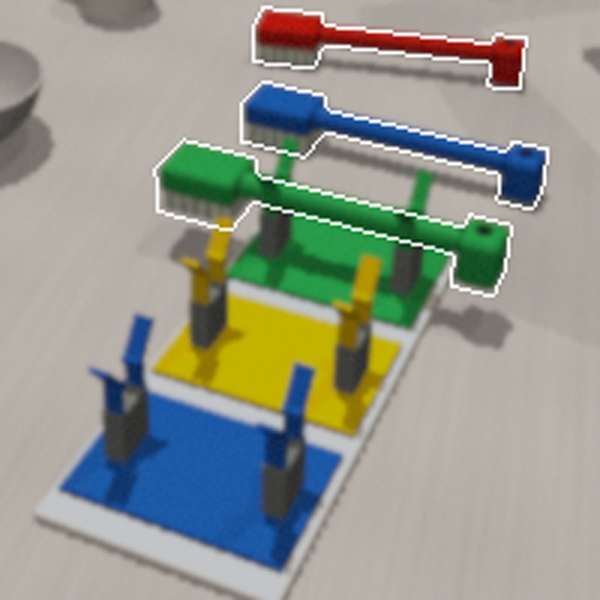

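Run:
```python
from h import *
cs={n:arm.camera_params(n) for n in("scene","side")}
def sc(u,v): return back((u/2.8+140,v/2.8+150),cs['scene'],12)[:2]
def sd(u,v): return back((u/3+190,v/3+170),cs['side'],12)[:2]
def rep(n,q):
    q=np.array(q); c=q.mean(0); e=[q[(i+1)%4]-q[i] for i in range(4)]
    print(n,q.round(0).tolist(),'c',c.round(1),'len',[round(np.linalg.norm(x)) for x in e],'ang',[round(float(np.degrees(np.arctan2(x[1],x[0]))),1) for x in e])
rep('blue scene',[sc(577,76),sc(628,188),sc(721,163),sc(666,57)])
rep('yel scene',[sc(470,105),sc(515,219),sc(610,193),sc(557,83)])
rep('blue side',[sd(345,455),sd(280,570),sd(60,488),sd(150,393)])
rep('yel side',[sd(402,347),sd(357,436),sd(154,368),sd(227,290)])
rep('plate scene',[sc(340,142),sc(389,267),sc(738,165),sc(680,55)])
# HSV segmentation of tiles
for n in('scene','side'):
    im=cv2.imread(f'pics/{n}0.png');h=cv2.cvtColor(im,cv2.COLOR_BGR2HSV)
```

```text
blue scene [[446.0, 236.0], [582.0, 206.0], [600.0, 297.0], [468.0, 325.0]] c [524.1 265.9] len [139, 93, 134, 91] ang [-12.7, 78.8, 167.9, -103.9]
yel scene [[427.0, 128.0], [561.0, 98.0], [578.0, 188.0], [444.0, 215.0]] c [502.8 157.1] len [137, 92, 137, 89] ang [-12.7, 79.1, 168.9, -101.3]
blue side [[442.0, 232.0], [461.0, 322.0], [594.0, 298.0], [569.0, 211.0]] c [516.5 265.7] len [92, 136, 91, 128] ang [78.5, -10.4, -106.1, 170.5]
yel side [[423.0, 128.0], [438.0, 215.0], [574.0, 188.0], [549.0, 99.0]] c [496.1 157.4] len [88, 138, 92, 129] ang [80.5, -11.1, -105.2, 167.2]
plate scene [[406.0, -1.0], [551.0, -26.0], [609.0, 309.0], [473.0, 338.0]] c [509.9 155.1] len [147, 340, 140, 346] ang [-9.9, 80.1, 167.9, -101.1]
```

Overlay outlines match all three brushes: blue about (454.5,-111), yaw -10.2°, and the tile yaw about -11°, centre about (521,266). Now I'll compute a move to a wrist-camera view over the seat.

```bash
cat >> h.py <<'E'
from scipy.spatial.transform import Rotation as Ro
def plan(target,yawhandle,flip=0):
    """tool y down, tool z (jaw) perpendicular to handle; prints shift cm in tool axes & rotvec deg"""
    s=arm.read_state(); R0=Ro.from_quat(s['ee_rot'])
    best=None
    for k in(0,1):
        a=yawhandle+np.pi*k
        x=np.array([np.cos(a),np.sin(a),0]);y=np.array([0,0,-1.]);z=np.cross(x,y)
        R=Ro.from_matrix(np.stack([x,y,z],1)); rv=(R0.inv()*R).as_rotvec(degrees=True)
        if best is None or np.linalg.norm(rv)<np.linalg.norm(best): best=rv
    d=R0.inv().apply(np.array(target)-s['position'])/10
    print('clock',s['clock'],'pos',s['position'].round(1),'axes',R0.as_matrix().round(3).tolist()); print('shift',d.round(2),'turn',best.round(2))
E
python3 - <<'E'
from h import *
c=arm.camera_params('wrist'); s=arm.read_state()
R=cv2.Rodrigues(c['rvec'])[0];o=-R.T@c['tvec'];print('cam',o-s['position'],'fwd',R.T[:,2], 'in tool',Ro.from_quat(s['ee_rot']).inv().apply(o-s['position']),Ro.from_quat(s['ee_rot']).inv().apply(R.T[:,2]))
plan([521,266,250],np.radians(-11))
E
```

```text
cam [-78.4982918  -25.95865805 158.16184932] fwd [ 0.30635344  0.10654403 -0.94593654] in tool [ -82.66699592 -158.16367715    1.19303766] [3.24330435e-01 9.45943808e-01 2.84564249e-04]
clock 0.55 pos [ 204.8 -590.5  215.4] axes [[0.945, 0.0, -0.328], [0.328, 0.0, 0.945], [0.0, -1.0, 0.0]]
shift [57.93 -3.46 70.56] turn [-0.   30.12  0.  ]
```

```bash
python3 -m inch '[[1,20,-3.5,24,0,15,0],[1,20,-3.5,24,0,15,0],[1,20,-3.5,24,0,15,0],[1,20,-3.5,24,0,15,0],[1,20,-3.5,24,0,15,0],[1,20,-3.5,24,0,15,0],[1,54.5,-3.5,72.5,0,30,0],[1,54.5,-3.5,72.5,0,30,0],[1,54.5,-3.5,72.5,0,30,0],[1,54.5,-3.5,72.5,0,30,0],[1,54.5,-3.5,72.5,0,30,0],[1,54.5,-3.5,72.5,0,30,0],[1,54.5,-3.5,72.5,0,30,0],[1,54.5,-3.5,72.5,0,30,0],[1,54.5,-3.5,72.5,0,30,0],[1,54.5,-3.5,72.5,0,30,0],[1,54.5,-3.5,72.5,0,30,0],[1,54.5,-3.5,72.5,0,30,0],[1,54.5,-3.5,72.5,0,30,0],[1,54.5,-3.5,72.5,0,30,0]]'; python3 -c "
from h import *
plan([482,273,250],np.radians(-11))"
```

```text
clock: 2.22
position: [455.8, 187.1, 249.9]
ee_rot: [-0.704, 0.066, -0.067, 0.704]
contact_force: [0.8, -0.7, -0.4]
gripper_width: 85.3
clock 2.2167 pos [455.8 187.1 249.9] axes [[0.982, 0.001, 0.188], [-0.188, 0.001, 0.982], [0.001, -1.0, 0.001]]
shift [ 0.96 -0.01  8.93] turn [-0.04  0.17  0.04]
```

```bash
python3 -m inch '[[1,1,0,9,0,0,0],[1,1,0,9,0,0,0],[1,1,0,9,0,0,0],[1,1,0,9,0,0,0],[1,1,0,9,0,0,0]]'
python3 - <<'E'
from h import *
import pickle
c=arm.camera_params('wrist'); im=arm.get_image('wrist'); s=arm.read_state()
pickle.dump((c,s),open('w1.pkl','wb')); print(s['position'],np.abs(s['joint_vel']).max())
cv2.imwrite('pics/w1.png',im[:,:,::-1])
cv2.imwrite('pics/w1b.png',cv2.resize(im[:,:,::-1],(800,600),interpolation=cv2.INTER_CUBIC))
E
```

```text
clock: 2.63
position: [482.1, 271.2, 248.9]
ee_rot: [0.704, -0.067, 0.066, -0.704]
contact_force: [-0.1, -0.7, -0.1]
gripper_width: 85.1
[482.09801633 270.39290881 249.30774445] 0.0214384108202337
```

View pics/w1b.png

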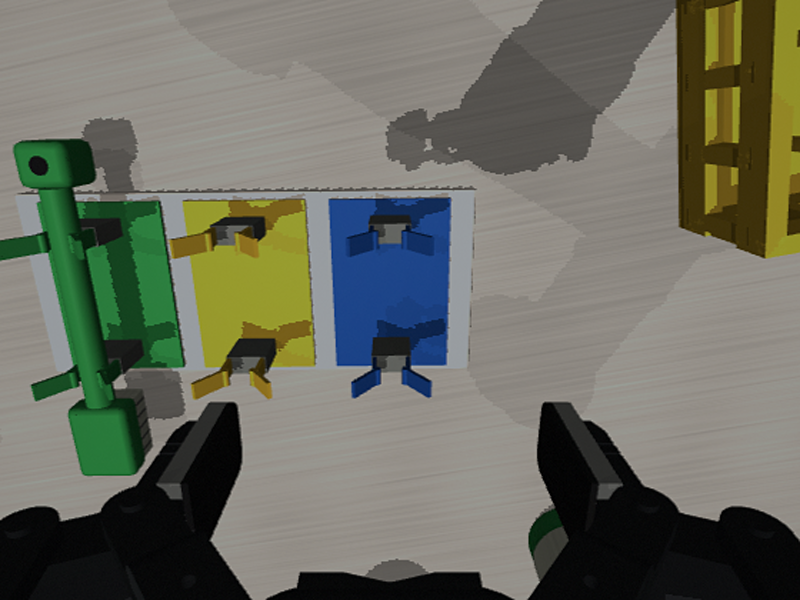

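Run:
```python
import cv2
im=cv2.imread('pics/w1.png')[125:290,215:340]
cv2.imwrite('pics/w1z.png',cv2.resize(im,None,fx=3.6,fy=3.6,interpolation=cv2.INTER_NEAREST))
```

```text
(no output)
```

View pics/w1z.png

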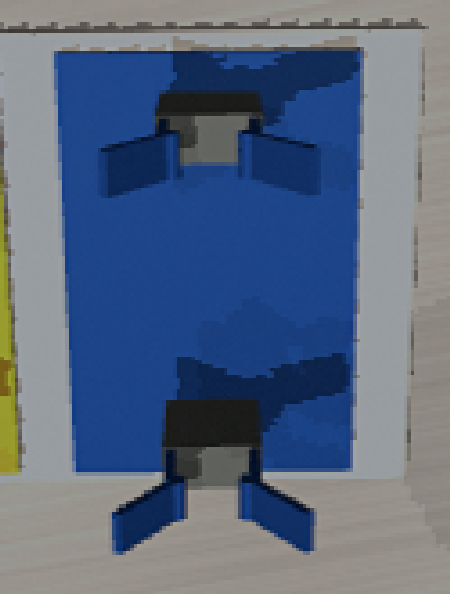

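```bash
python3 - <<'E'
from h import *
import pickle
from scipy.optimize import least_squares
c,s=pickle.load(open('w1.pkl','rb'))
P=[];Q=[]
def add(x,y,z,u,v): P.append((x,y,z));Q.append((u/3.6+215-.5,v/3.6+125-.5))
for x,y,z,u,v in[(-57,-25,30,101,150),(-43,-25,30,103,197),(-57,25,30,321,148),(-43,25,30,320,193),
 (43,-25,30,112,513),(57,-25,30,114,552),(43,25,30,313,511),(57,25,30,313,551),
 (-57,-7.5,10,178,133),(-43,-7.5,10,178,180),(-57,7.5,10,241,133),(-43,7.5,10,240,178),
 (43,-7.5,10,185,480),(57,-7.5,10,184,518),(43,7.5,10,243,480),(57,7.5,10,243,516)]: add(x,y,z,u,v)
P=np.array(P,float);Q=np.array(Q)
def f(p,ret=0):
    th=p[2]; R=np.array([[np.cos(th),-np.sin(th),0],[np.sin(th),np.cos(th),0],[0,0,1]])
    q=proj(P@R.T+[p[0],p[1],p[3]],c)
    return (q-Q).ravel()
r=least_squares(f,[521,266,-.19,58],x_scale=[10,10,.1,10]); print('free z',r.x,np.degrees(r.x[2]));print(r.fun.reshape(-1,2).round(1).tolist())
g=lambda p:f([*p,58]); r=least_squares(g,[521,266,-.19],x_scale=[10,10,.1]); print(r.x,np.degrees(r.x[2]),np.abs(r.fun).max())
t=[back((u/3.6+214.5,v/3.6+124.5),c,12)[:2] for u,v in[(55,52),(362,48),(352,470),(77,472)]]
print('tile',np.round(t,1).tolist(),np.mean(t,0))
for l,z,px in(('green',58,None),):
    pass
# green pose from wrist view: handle edges at display px
E
python3 -c "
from h import *
plan([412,-104,250],np.radians(-10.2))"
```

```text
free z [ 5.21796330e+02  2.66053958e+02 -1.80115029e-01  6.06388163e+01] -10.319831010639392
[[1.8, -1.6], [1.8, 0.8], [-2.3, -1.6], [-2.3, 1.4], [2.3, -0.4], [2.2, 1.6], [-1.8, -0.2], [-2.0, 1.5], [0.8, -1.5], [1.0, 0.1], [-0.6, -1.7], [-0.3, 0.5], [0.4, -0.6], [0.9, 1.1], [-0.9, -0.7], [-0.9, 1.6]]
[ 5.22699750e+02  2.65887053e+02 -1.80111902e-01] -10.31965179805778 2.5714933185576
tile [[446.2, 233.1], [462.2, 323.0], [598.5, 298.8], [582.1, 209.2]] [522.23534643 266.03177358]
clock 2.6833 pos [482.1 270.4 249.3] axes [[0.982, -0.001, 0.189], [-0.189, -0.001, 0.982], [-0.001, -1.0, -0.001]]
shift [  0.2   -0.04 -38.09] turn [ 0.04 -0.7  -0.03]
```

```bash
python3 -m inch '[[1,0.2,0,-38,0,0,0],[1,0.2,0,-38,0,0,0],[1,0.2,0,-38,0,0,0],[1,0.2,0,-38,0,0,0],[1,0.2,0,-38,0,0,0],[1,0.2,0,-38,0,0,0],[1,0.2,0,-38,0,0,0],[1,0.2,0,-38,0,0,0],[1,0.2,0,-38,0,0,0],[1,0.2,0,-38,0,0,0],[1,0.2,0,-38,0,0,0],[1,0.2,0,-38,0,0,0],[1,0.2,0,-38,0,0,0],[1,0.2,0,-38,0,0,0]]'
python3 - <<'E'
from h import *
import pickle
from scipy.optimize import minimize
c=arm.camera_params('wrist'); im=arm.get_image('wrist'); s=arm.read_state()
print(s['position'],np.abs(s['joint_vel']).max())
r=arm.masks_of('handle_blue','wrist'); print([(d['conf'],d['extent']) for d in r])
m=r[0]['mask']
f=lambda p:np.abs(render((p[0],p[1],p[2]/100),c)-m).sum()/m.sum()
b=minimize(f,[454,-111,-17.9],method='Nelder-Mead',options=dict(initial_simplex=np.array([[454,-111,-17.9]]*4)+np.vstack([np.zeros(3),8*np.eye(3)])))
p=b.x;print(p[:2],np.degrees(p[2]/100),b.fun)
o=im[:,:,::-1].copy()
cv2.drawContours(o,cv2.findContours((render((p[0],p[1],p[2]/100),c)>.5).astype(np.uint8),0,1)[0],-1,(255,255,255),1)
cv2.imwrite('pics/w2.png',cv2.resize(o,(800,600),interpolation=cv2.INTER_CUBIC))
plan([p[0],p[1],26],p[2]/100)
E
```

```text
clock: 3.85
position: [412.9, -101.3, 249.5]
ee_rot: [-0.704, 0.066, -0.067, 0.704]
contact_force: [0.9, 0.8, 0.5]
gripper_width: 85.5
[ 412.98334863 -101.20628241  249.47660618] 0.006327112545734266
[(0.73, [250.8, 104.1, 42.4, 214.9]), (0.67, [75.7, 159.1, 106.9, 200.2])]
[ 456.85693715 -111.50650168] -10.161277922061117 0.0691999324837539
clock 3.95 pos [ 413.  -101.2  249.4] axes [[0.982, -0.0, 0.187], [-0.187, 0.0, 0.982], [-0.0, -1.0, 0.0]]
shift [ 4.5  22.34 -0.2 ] turn [-0.   -0.59 -0.  ]
```

View pics/w2.png

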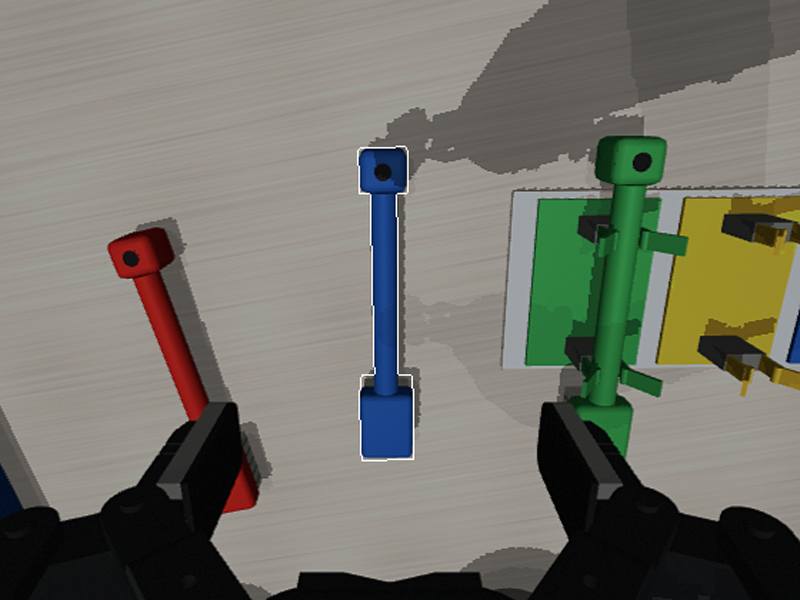

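The wrist overlay agrees with the scene and side fits: heel at (383,170), head at (386,420). Now I'll descend, grasp and lift.

```bash
python3 -m inch '[[1,4.5,4,-0.2,0,-0.5,0],[1,4.5,8,-0.2,0,-0.5,0],[1,4.5,12,-0.2,0,-0.5,0],[1,4.5,15,-0.2,0,-0.5,0],[1,4.5,18,-0.2,0,-0.5,0],[1,4.5,20,-0.2,0,-0.5,0],[1,4.5,21.5,-0.2,0,-0.5,0],[1,4.5,22.2,-0.2,0,-0.5,0],[1,4.5,22.2,-0.2,0,-0.5,0],[0,4.5,22.2,-0.2,0,-0.5,0],[0,4.5,22.2,-0.2,0,-0.5,0],[0,4.5,22.2,-0.2,0,-0.5,0],[0,4.5,22.2,-0.2,0,-0.5,0],[0,4.5,22.2,-0.2,0,-0.5,0],[0,4.5,22.2,-0.2,0,-0.5,0],[0,4.5,22.2,-0.2,0,-0.5,0],[0,4.5,22.2,-0.2,0,-0.5,0],[0,4.5,22.2,-0.2,0,-0.5,0]]'
python3 - <<'E'
from h import *
for n in('side',):
    cv2.imwrite('pics/g.png',cv2.resize(arm.get_image(n)[120:320,200:420,::-1],None,fx=3,fy=3))
plan([457,-111.5,26],np.radians(-10.3))
E
```

```text
clock: 5.45
position: [456.7, -112.7, 27.5]
ee_rot: [-0.704, 0.064, -0.064, 0.704]
contact_force: [0.4, 0.5, 0.2]
gripper_width: -0.1
clock 5.5 pos [ 456.6 -112.6   27.4] axes [[0.984, -0.0, 0.18], [-0.18, -0.0, 0.984], [-0.0, -1.0, -0.0]]
shift [0.02 0.14 0.12] turn [ 0.   -0.08 -0.  ]
```

View pics/g.png

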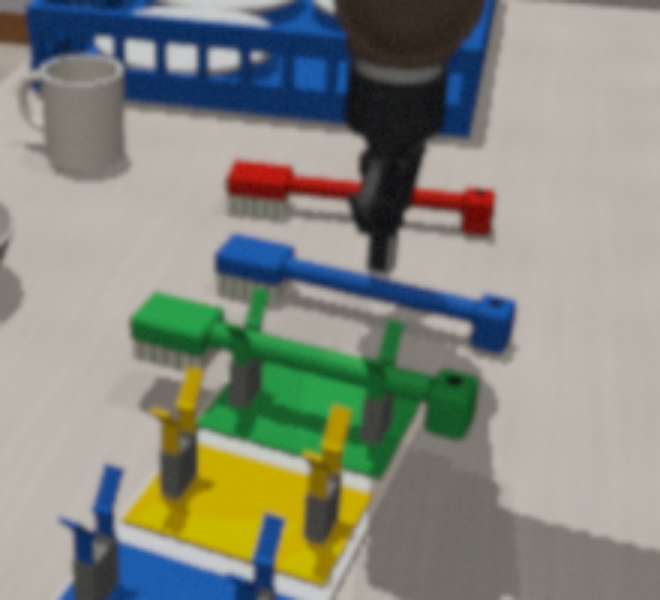

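Width reads -0.1, so the fingers shut without the handle. In the picture the tip ends at (382,268) on or behind the handle. I'll look closer before moving.

Run:
```python
from h import *
s=arm.read_state();print(s)
for n in('side','scene','wrist'):
    c=arm.camera_params(n); im=arm.get_image(n)[:,:,::-1].copy()
    if n=='wrist': cv2.imwrite('pics/g_w.png',im); print(proj([s['position'],s['position']+[0,0,-19]],c)); continue
    q=proj([s['position'],s['position']+[0,0,-19],s['position']+[0,0,60]],c); print(n,q)
    u,v=q[0].astype(int); x0,y0=u-60,v-60
    z=cv2.resize(im[y0:y0+120,x0:x0+140],None,fx=5,fy=5,interpolation=cv2.INTER_CUBIC)
    for p,col in zip(q,((0,255,255),(255,0,255),(255,255,0))): cv2.circle(z,tuple(int(t) for t in ((p-[x0,y0]+.5)*5)),4,col,1)
    cv2.imwrite(f'pics/g_{n}.png',z)
```

```text
{'clock': 5.5, 'joints': array([ 1.04841479e-01,  3.66569273e-01, -5.99289914e-01,  1.50021342e-05,
       -6.04972691e-01, -1.85674396e+00]), 'joint_vel': array([-0.00035887,  0.00084178, -0.00066647, -0.00176482,  0.00030699,
        0.00184719]), 'joint_efforts': array([-1.85249533e-03, -3.10139322e+01,  1.15398395e+01,  2.56394126e+00,
       -5.34028841e-04, -1.08524884e-05]), 'position': array([ 456.63580005, -112.63441575,   27.42433304]), 'ee_rot': array([ 0.70421547, -0.06395062,  0.06392714, -0.70420467]), 'contact_force': array([ 0.00646241, -0.49753693,  0.07026199]), 'wrist_torque': array([ 0.0338883 , -0.00822453, -0.00917538]), 'gripper_width': -0.06929181789564774}
side [[324.84285255 215.5359593 ]
 [324.2671432  222.15518079]
 [326.73429796 193.78905501]]
scene [[230.47530188 228.34073487]
 [231.18313158 232.57781272]
 [228.13194702 214.31338187]]
[[269.08729938 266.78039039]
 [269.36147728 249.91708836]]
```

View pics/g_side.png

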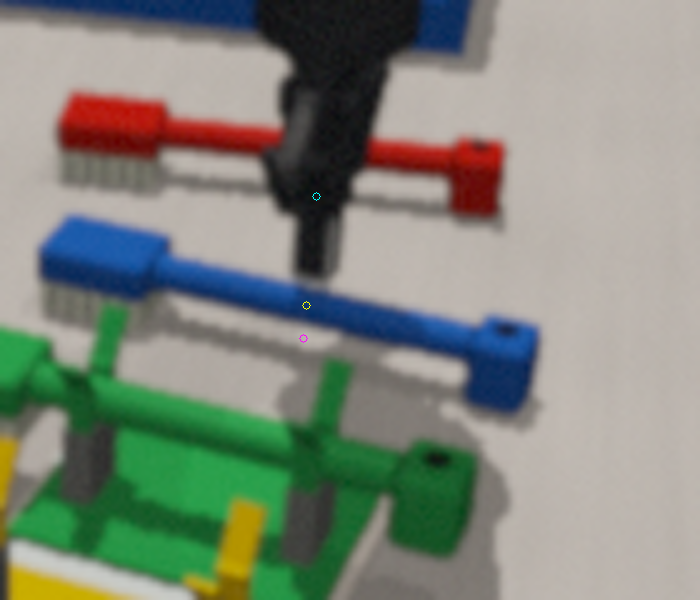

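View pics/g_scene.png

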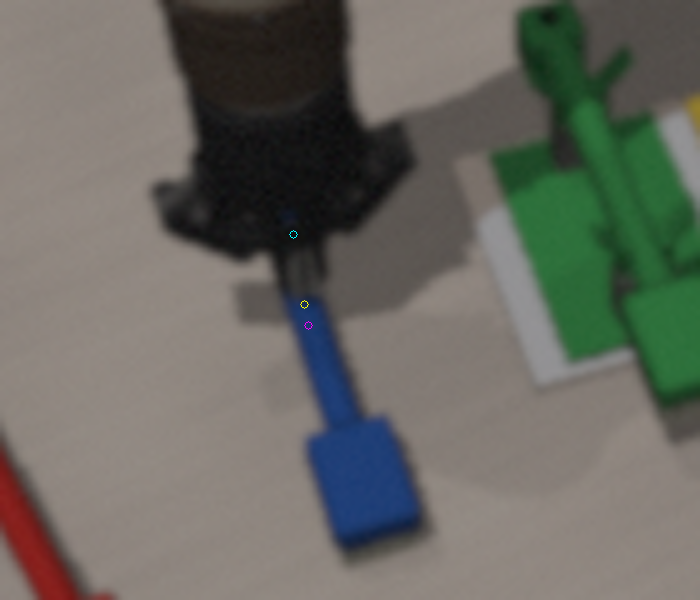

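View pics/g_w.png

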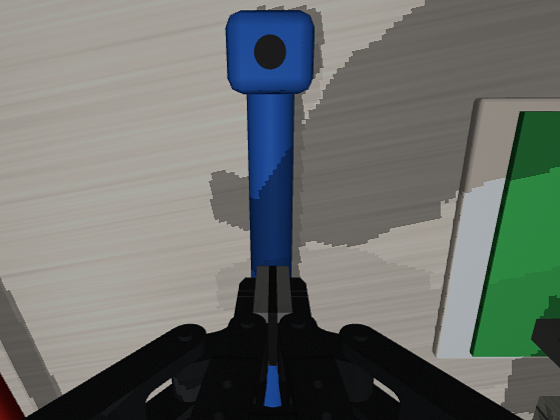

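Run:
```python
from h import *
from scipy.optimize import least_squares
obs={'scene':(229.8,226),'side':(326.6,209.6),'wrist':(271.5,266)}
cs={n:arm.camera_params(n) for n in obs}
s=arm.read_state()['position']
for cams in(('scene','side'),('side','wrist'),('scene','wrist'),('scene','side','wrist')):
    f=lambda X:np.concatenate([proj(X,cs[n])[0]-obs[n] for n in cams])
    r=least_squares(f,s); print(cams,r.x.round(1),(r.x-s).round(1),r.fun.round(1))
```

```text
('scene', 'side') [ 456.  -114.7   41.7] [-0.7 -2.1 14.4] [-0.8 -0.8 -0.9  0.5]
('side', 'wrist') [ 448.7 -110.    42.9] [-7.9  2.7 15.5] [ 1.9  1.4 -0.   0.4]
('scene', 'wrist') [ 453.5 -110.9   33.1] [-3.1  1.7  5.7] [ 0.6 -0.1 -0.1 -0. ]
('scene', 'side', 'wrist') [ 451.3 -110.6   37.9] [-5.3  2.  10.6] [ 0.1 -1.9  0.7  2.9 -0.3  0.6]
```

The fingertips are really about 40 mm up, though the reading implies about 8 mm, so the tool is roughly 32 mm short of its reported reach. They closed above the handle and nothing was disturbed. I'll reopen, go lower in small steps watching force, and look again.

```bash
python3 -m inch '[[1,0,0,0,0,0,0],[1,0,0,0,0,0,0],[1,0,0,0,0,0,0],[1,0,0,0,0,0,0],[1,0,0,0,0,0,0],[1,0,0,0,0,0,0],[1,0,0.7,0,0,0,0],[1,0,1.4,0,0,0,0],[1,0,2,0,0,0,0],[1,0,2,0,0,0,0]]'
python3 - <<'E'
from h import *
s=arm.read_state();print(s['position'],s['contact_force'],s['joints'])
im=arm.get_image('wrist')[:,:,::-1]; cv2.imwrite('pics/g2w.png',im)
im=arm.get_image('side')[:,:,::-1]; cv2.imwrite('pics/g2s.png',cv2.resize(im[150:280,250:400],None,fx=4,fy=4,interpolation=cv2.INTER_CUBIC))
E
```

```text
clock: 6.48
position: [455.4, -112.7, 5.8]
ee_rot: [0.704, -0.065, 0.063, -0.704]
contact_force: [0.3, 0.0, -1.3]
gripper_width: 85.2
[ 455.3570167  -112.68397509    5.75686513] [ 0.32849387  0.03646032 -1.31957261] [ 1.04872154e-01  4.05577876e-01 -6.18346501e-01 -4.16510843e-04
 -5.50406453e-01 -1.85677244e+00]
```

View pics/g2w.png

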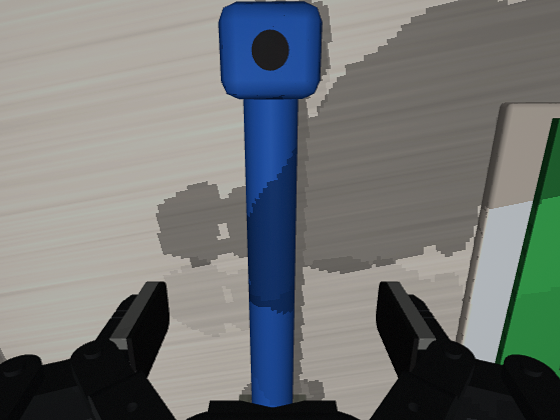

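View pics/g2s.png

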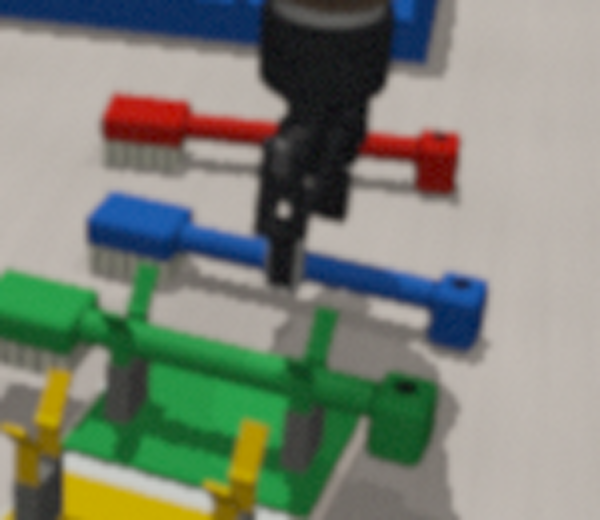

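Run:
```python
from h import *
s=arm.read_state()['position'];c=arm.camera_params('side');cw=arm.camera_params('wrist')
for l in(43,50,57):
  for z in (10,20,30,40):
    P=[s[0]+l*.18,s[1]+l*.984,z]; print(l,z,proj(P,c).round(1),proj(P,cw).round(1))
```

```text
43 10 [[318.7 230.3]] [[359.7 269.9]]
43 20 [[319.  226.7]] [[364.7 280.5]]
43 30 [[319.3 223.1]] [[370.4 292.5]]
43 40 [[319.6 219.5]] [[376.8 306.1]]
50 10 [[317.8 231.7]] [[374.4 269.9]]
50 20 [[318.  228.2]] [[380.3 280.5]]
50 30 [[318.3 224.6]] [[386.9 292.5]]
50 40 [[318.6 220.9]] [[394.4 306.1]]
57 10 [[316.8 233.2]] [[389.2 269.9]]
57 20 [[317.1 229.6]] [[395.9 280.5]]
57 30 [[317.3 226. ]] [[403.5 292.5]]
57 40 [[317.6 222.4]] [[412.1 306. ]]
```

```bash
python3 -m inch '[[1,0,0.6,0,0,0,0],[1,0,1.2,0,0,0,0],[1,0,1.2,0,0,0,0]]';  python3 -m inch '[[0,0,0,0,0,0,0],[0,0,0,0,0,0,0],[0,0,0,0,0,0,0],[0,0,0,0,0,0,0],[0,0,0,0,0,0,0],[0,0,0,0,0,0,0],[0,0,0,0,0,0,0],[0,0,0,0,0,0,0]]'
python3 - <<'E'
from h import *
s=arm.read_state();print(s['position'],s['contact_force'])
im=arm.get_image('side')[:,:,::-1]; cv2.imwrite('pics/g3s.png',cv2.resize(im[150:280,250:400],None,fx=4,fy=4,interpolation=cv2.INTER_CUBIC))
E
```

```text
clock: 6.83
position: [455.8, -112.6, -5.7]
ee_rot: [0.704, -0.065, 0.063, -0.704]
contact_force: [-0.2, 0.2, 0.7]
gripper_width: 84.9
clock: 7.5
position: [456.9, -112.6, -4.2]
ee_rot: [-0.704, 0.064, -0.064, 0.704]
contact_force: [-1.3, 0.5, 4.1]
gripper_width: 18.3
[ 456.90226392 -112.59835303   -4.18518343] [-1.27736812  0.4808611   4.11918045]
```

View pics/g3s.png

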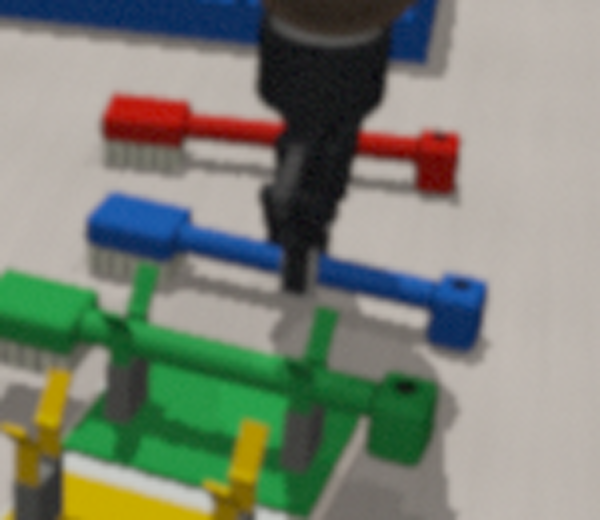

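Gripped: width 18.3, with the fingertips below the handle in the picture at (295,290). Now I'll lift it.

```bash
python3 -m inch '[[0,0,-1,0,0,0,0],[0,0,-3,0,0,0,0],[0,0,-6,0,0,0,0],[0,0,-10,0,0,0,0],[0,0,-13,0,0,0,0],[0,0,-16,0,0,0,0],[0,0,-18,0,0,0,0],[0,0,-18,0,0,0,0]]'
python3 - <<'E'
from h import *
s=arm.read_state();print(s['contact_force'])
im=arm.get_image('side')[:,:,::-1]; cv2.imwrite('pics/g4s.png',cv2.resize(im[50:280,190:450],None,fx=2.6,fy=2.6,interpolation=cv2.INTER_CUBIC))
plan([522.3,266,175],np.radians(-10.3))
E
```

```text
clock: 8.22
position: [459.3, -112.7, 179.7]
ee_rot: [-0.704, 0.06, -0.067, 0.705]
contact_force: [0.6, -0.9, -0.7]
gripper_width: 18.0
[ 0.57905377 -0.86219004 -0.65925832]
clock 8.2667 pos [ 457.7 -112.4  177.1] axes [[0.984, 0.005, 0.18], [-0.18, 0.001, 0.984], [0.005, -1.0, 0.002]]
shift [-0.47  0.27 38.39] turn [-0.1  -0.09  0.27]
```

View pics/g4s.png

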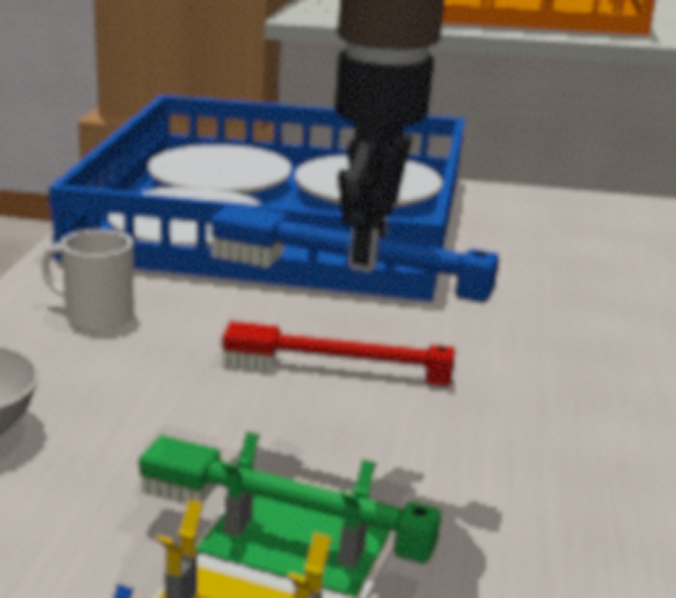

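The brush is held level near its middle, with its head at (245,225) and heel at (478,272). Carrying it over the seat, high above the row.

```bash
python3 -m inch '[[0,-0.1,0,3,0,0,0],[0,-0.1,0,7,0,0,0],[0,-0.2,0,11,0,0,0],[0,-0.2,0,15,0,0,0],[0,-0.3,0,19,0,0,0],[0,-0.3,0,23,0,0,0],[0,-0.4,0,27,0,0,0],[0,-0.4,0,31,0,0,0],[0,-0.5,0,34.5,0,0,0],[0,-0.5,0,37,0,0,0],[0,-0.5,0,38.4,0,0,0],[0,-0.5,0,38.4,0,0,0],[0,-0.5,0,38.4,0,0,0],[0,-0.5,0,38.4,0,0,0]]'
cat > meas.py <<'E'
from h import *
import sys,pickle
from scipy.optimize import minimize
tag=sys.argv[1]; zg=float(sys.argv[2])
s=arm.read_state();print(s['position'],s['contact_force'],s['gripper_width'])
cs={};ms={}
for n in('scene','side','wrist'):
    cs[n]=arm.camera_params(n); im=arm.get_image(n)[:,:,::-1].copy(); cv2.imwrite(f'pics/{tag}_{n}.png',im)
    r=arm.masks_of('handle_blue',n)
    print(n,[(d['conf'],d['extent']) for d in r[:3]])
    if r: ms[n]=r
s=arm.read_state()
pickle.dump((cs,ms,s),open(tag+'.pkl','wb'))
plan([522.3,266,zg],np.radians(-10.3))
E
python3 meas.py m1 170
```

```text
clock: 9.43
position: [520.1, 264.6, 174.2]
ee_rot: [0.705, -0.065, 0.063, -0.703]
contact_force: [-0.1, -0.5, -1.0]
gripper_width: 18.0
[520.09943835 264.64966355 174.15778647] [-0.14922238 -0.45645071 -0.99230249] 18.019409194353173
scene [(0.65, [355.0, 105.4, 57.2, 89.4])]
side [(0.7, [173.4, 202.4, 157.4, 68.5])]
wrist [(0.59, [216.3, 1.6, 111.5, 403.5])]
clock 9.7333 pos [520.9 265.2 175.7] axes [[0.983, 0.0, 0.181], [-0.181, 0.0, 0.983], [0.0, -1.0, 0.0]]
shift [0.12 0.57 0.1 ] turn [-0.02 -0.13  0.01]
```

```bash
cat > fit.py <<'E'
from h import *
import sys,pickle
from scipy.optimize import minimize
def rend(p,c):
    R=Ro.from_euler('ZYX',[p[3],-p[4],p[5] if len(p)>5 else 0]).as_matrix()
    S=4; m=np.zeros((420*S,560*S),np.uint8)
    for P in brush_parts():
        q=proj(P@R.T+p[:3],c); cv2.fillConvexPoly(m,cv2.convexHull(((q+.5)*S).astype(np.int32)),255)
    return cv2.resize(m,(560,420),interpolation=cv2.INTER_AREA)/255.
def fit(tag,cams,init):
    cs,ms,s=pickle.load(open(tag+'.pkl','rb'))
    W={}
    for n in cams:
        v=cv2.imread(f'pics/{tag}_{n}.png').max(2); W[n]=1-cv2.dilate((v<75).astype(np.uint8),np.ones((3,3)))*1.0
    def f(q):
        p=[q[0],q[1],q[2],q[3]/100,q[4]/100]; e=0
        for n in cams:
            m=ms[n][0]['mask']; r=rend(p,cs[n]); w=np.maximum(W[n],m)
            e+=(np.abs(r-m)*w).sum()/m.sum()
        return e
    q0=np.array(init,float); sim=np.array([q0]*6)+np.vstack([np.zeros(5),6*np.eye(5)])
    b=minimize(f,q0,method='Nelder-Mead',options=dict(initial_simplex=sim,maxiter=600,xatol=.05,fatol=1e-4))
    b=minimize(f,b.x,method='Nelder-Mead',options=dict(initial_simplex=np.array([b.x]*6)+np.vstack([np.zeros(5),-4*np.eye(5)]),maxiter=600,xatol=.05,fatol=1e-4))
    q=b.x; print(tag,cams,q[:3].round(1),'yaw',np.degrees(q[3]/100).round(2),'pitch(head up)',np.degrees(q[4]/100).round(2),round(b.fun,3))
    return [*q[:3],q[3]/100,q[4]/100],cs
if __name__=='__main__':
    tag=sys.argv[1]; init=[float(v) for v in sys.argv[2].split(',')]
    for cams in(('scene','side'),('scene','side','wrist'),('wrist',)):
        p,cs=fit(tag,cams,init)
        if len(cams)==3: pb=p
    vis=[]
    for n in('scene','side','wrist'):
        im=cv2.imread(f'pics/{tag}_{n}.png'); r=(rend(pb,cs[n])>.5).astype(np.uint8)
        cv2.drawContours(im,cv2.findContours(r,0,1)[0],-1,(255,255,255),1)
        if n=='wrist': v=cv2.resize(im,(400,300))
        else:
            q=proj([pb[:3]],cs[n])[0].astype(int); x0=np.clip(q[0]-100,0,360);y0=np.clip(q[1]-75,0,270)
            v=cv2.resize(im[y0:y0+150,x0:x0+200],(400,300),interpolation=cv2.INTER_CUBIC)
        vis.append(v)
    vis.append(np.zeros_like(vis[0]))
    cv2.imwrite(f'pics/{tag}_fit.png',np.vstack([np.hstack(vis[:2]),np.hstack(vis[2:])]))
E
python3 fit.py m1 521,266,205,-18,0
```

```text
m1 ('scene', 'side') [517.4 265.7 206. ] yaw -10.99 pitch(head up) 0.29 0.244
m1 ('scene', 'side', 'wrist') [518.6 266.4 206.3] yaw -11.06 pitch(head up) 0.18 0.289
m1 ('wrist',) [519.8 266.6 204.8] yaw -10.42 pitch(head up) 3.05 0.012
```

View pics/m1_fit.png

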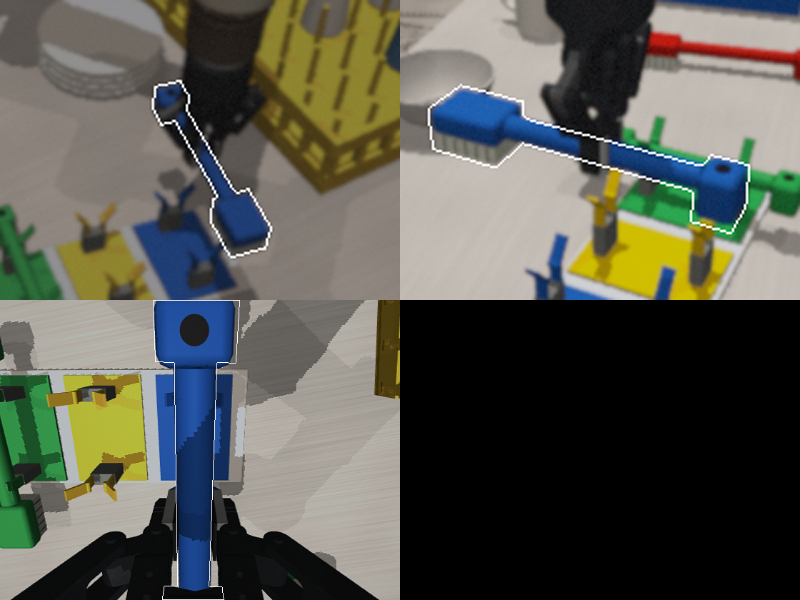

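The fit puts the brush at about (519,266,206), yaw -10.5°, level, against a seat at (522.3,266), yaw -10.3°. Lateral error is under 1 mm. I'll lower it to just above the noses (axis about 84) and check.

```bash
python3 -m inch '[[0,0.2,2,0,0,0,0],[0,0.2,5,0,0,0,0],[0,0.2,8,0,0,0,0],[0,0.2,10,0,0,0,0],[0,0.2,11.2,0,0,0,0],[0,0.2,12.2,0,0,0,0],[0,0.2,12.2,0,0,0,0],[0,0.2,12.2,0,0,0,0]]'; python3 meas.py m2 27; python3 fit.py m2 521,266,84,-18,0
```

```text
clock: 10.4
position: [523.2, 265.6, 53.6]
ee_rot: [0.704, -0.064, 0.064, -0.704]
contact_force: [0.2, 0.3, -0.4]
gripper_width: 18.2
[523.15567688 265.61176478  53.62888853] [ 0.15501063  0.30256424 -0.39803028] 18.20007146005648
scene [(0.92, [351.8, 141.8, 54.5, 82.1])]
side [(0.8, [178.2, 261.7, 143.1, 71.2])]
wrist [(0.6, [212.7, 1.5, 116.4, 403.7])]
clock 10.7 pos [523.3 266.   54.4] axes [[0.984, 0.001, 0.18], [-0.18, 0.001, 0.984], [0.001, -1.0, 0.001]]
shift [-0.1   2.74 -0.02] turn [-0.08 -0.07  0.07]
m2 ('scene', 'side') [522.  266.4  85.5] yaw -11.15 pitch(head up) -0.22 0.2
m2 ('scene', 'side', 'wrist') [521.7 267.2  86. ] yaw -11.18 pitch(head up) -0.44 0.262
m2 ('wrist',) [521.5 268.3  88.7] yaw -10.18 pitch(head up) 5.85 0.015
```

View pics/m2_fit.png

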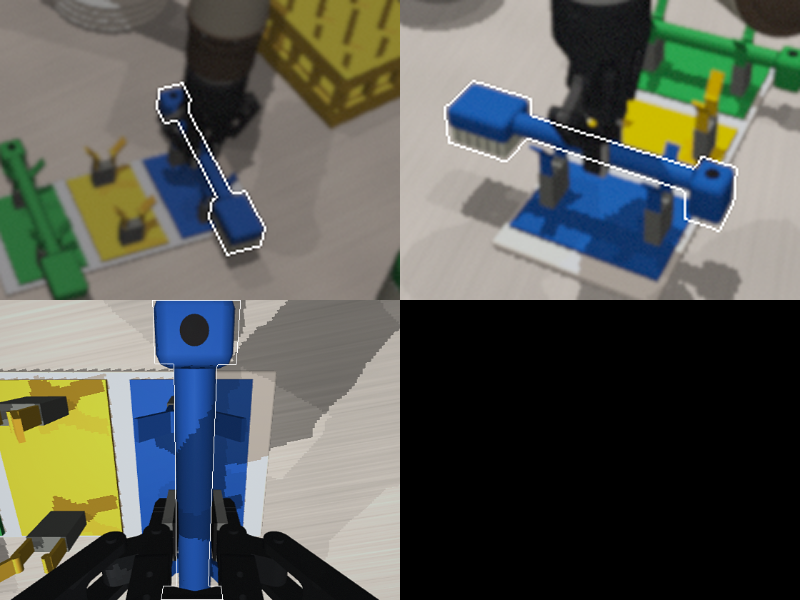

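Aligned, between the flares, with no contact yet. Pressing down in small steps.

```bash
python3 -m inch '[[0,0,0.6,0,0,0,0],[0,0,1.0,0,0,0,0],[0,0,1.3,0,0,0,0],[0,0,1.5,0,0,0,0],[0,0,1.5,0,0,0,0]]'; python3 -m inch '[[0,0,0.2,0,0,0,0],[0,0,0.4,0,0,0,0],[0,0,0.4,0,0,0,0]]';python3 -m inch '[[0,0,0.2,0,0,0,0],[0,0,0.4,0,0,0,0],[0,0,0.4,0,0,0,0]]'; python3 -m inch '[[0,0,0.2,0,0,0,0],[0,0,0.3,0,0,0,0],[0,0,0.3,0,0,0,0]]'
```

```text
clock: 11.12
position: [523.0, 265.2, 38.4]
ee_rot: [0.704, -0.064, 0.064, -0.704]
contact_force: [1.1, -3.0, 2.0]
gripper_width: 17.8
clock: 11.37
position: [522.2, 265.1, 33.3]
ee_rot: [0.705, -0.065, 0.064, -0.704]
contact_force: [0.4, -1.8, -1.4]
gripper_width: 17.8
clock: 11.62
position: [521.8, 265.0, 29.1]
ee_rot: [0.705, -0.065, 0.063, -0.704]
contact_force: [0.4, -1.3, -5.6]
gripper_width: 18.2
clock: 11.87
position: [522.3, 265.2, 27.8]
ee_rot: [0.705, -0.064, 0.064, -0.704]
contact_force: [-2.4, -3.7, 3.3]
gripper_width: 18.3
```

```bash
python3 -m inch '[[0,0,0.1,0,0,0,0],[0,0,0.2,0,0,0,0],[0,0,0.2,0,0,0,0]]';python3 -m inch '[[0,0,0.1,0,0,0,0],[0,0,0.2,0,0,0,0],[0,0,0.2,0,0,0,0]]'; python3 meas.py m3 27; python3 fit.py m3 521,266,60,-18,0
```

```text
clock: 12.12
position: [522.4, 265.2, 27.6]
ee_rot: [0.705, -0.064, 0.064, -0.704]
contact_force: [-7.0, -4.5, 12.8]
gripper_width: 18.3
clock: 12.37
position: [522.4, 265.3, 27.5]
ee_rot: [0.705, -0.063, 0.064, -0.704]
contact_force: [-10.7, -6.1, 22.9]
gripper_width: 18.0
[522.43041396 265.25545498  27.53256664] [-10.66070491  -6.07288491  22.86113113] 18.02259665730556
scene [(0.77, [351.1, 146.3, 55.5, 85.3])]
side [(0.96, [179.4, 273.3, 143.8, 69.6])]
wrist [(0.7, [215.2, 2.8, 114.1, 401.8])]
clock 12.6667 pos [522.5 265.3  27.5] axes [[0.984, 0.0, 0.179], [-0.179, -0.001, 0.984], [0.0, -1.0, -0.001]]
shift [-0.03  0.05  0.07] turn [0.05 0.   0.02]
m3 ('scene', 'side') [521.  266.7  59.6] yaw -11.05 pitch(head up) -0.04 0.323
m3 ('scene', 'side', 'wrist') [521.3 266.5  59.7] yaw -10.8 pitch(head up) 0.27 0.388
m3 ('wrist',) [519.  267.4  62.1] yaw -10.25 pitch(head up) 7.16 0.021
```

View pics/m3_fit.png

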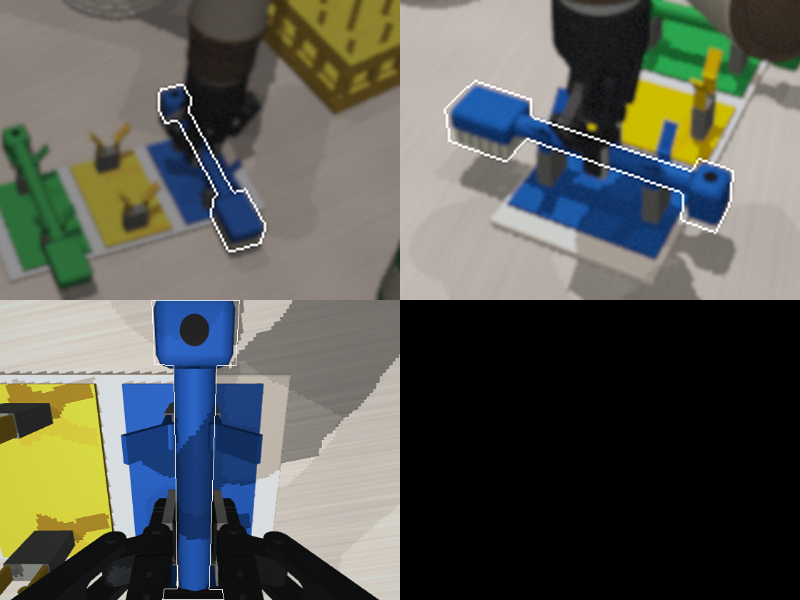

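Stiff stop reached: 23 N with no further motion, brush level at about 59 mm. I'll relax the load, open, and rise straight up.

```bash
python3 -m inch '[[0,0,-0.2,0,0,0,0],[0,0,-0.4,0,0,0,0],[0,0,-0.4,0,0,0,0]]'; python3 -m inch '[[1,0,0,0,0,0,0],[1,0,0,0,0,0,0],[1,0,0,0,0,0,0],[1,0,0,0,0,0,0],[1,0,0,0,0,0,0],[1,0,0,0,0,0,0],[1,0,0,0,0,0,0],[1,0,0,0,0,0,0]]'
```

```text
clock: 12.92
position: [522.6, 265.3, 27.8]
ee_rot: [0.704, -0.064, 0.064, -0.704]
contact_force: [-3.3, -3.8, 5.6]
gripper_width: 17.9
clock: 13.58
position: [522.9, 265.8, 27.4]
ee_rot: [-0.704, 0.064, -0.064, 0.704]
contact_force: [-0.3, 0.7, -0.0]
gripper_width: 85.5
```

```bash
python3 -m inch '[[1,0,-1,0,0,0,0],[1,0,-3,0,0,0,0],[1,0,-6,0,0,0,0],[1,0,-10,0,0,0,0],[1,0,-14,0,0,0,0],[1,0,-18,0,0,0,0],[1,0,-22,0,0,0,0],[1,-3,-24,0,0,0,0],[1,-3,-24,0,0,0,0],[1,-3,-24,0,0,0,0]]'; python3 meas.py m4 27; python3 fit.py m4 521,266,60,-18,0
```

```text
clock: 14.42
position: [492.9, 271.5, 270.1]
ee_rot: [-0.703, 0.062, -0.065, 0.706]
contact_force: [-0.9, 0.4, 0.3]
gripper_width: 85.6
[492.92188452 271.51003352 270.11105375] [-0.94304042  0.39335927  0.32714688] 85.5849571592024
scene [(0.62, [352.5, 147.9, 50.9, 83.0]), (0.27, [145.7, 227.7, 57.3, 93.6])]
side [(0.89, [181.7, 274.0, 140.1, 70.5])]
wrist [(0.93, [254.5, 88.8, 38.9, 228.9])]
clock 14.7167 pos [493.4 270.6 265.8] axes [[0.984, -0.002, 0.181], [-0.181, -0.002, 0.984], [-0.002, -1.0, -0.003]]
shift [ 2.97 23.88  0.13] turn [ 0.15 -0.11 -0.1 ]
m4 ('scene', 'side') [521.6 265.   58.8] yaw -10.48 pitch(head up) 0.62 0.341
m4 ('scene', 'side', 'wrist') [522.3 265.9  59.3] yaw -10.5 pitch(head up) -0.38 0.431
m4 ('wrist',) [523.5 266.3  52.1] yaw -10.19 pitch(head up) -0.55 0.049
```

View pics/m4_fit.png

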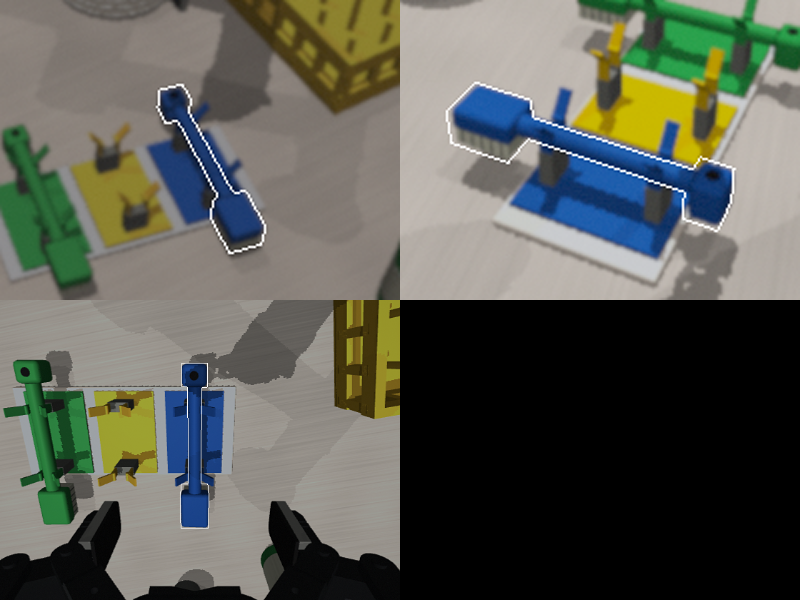

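View pics/m4_wrist.png

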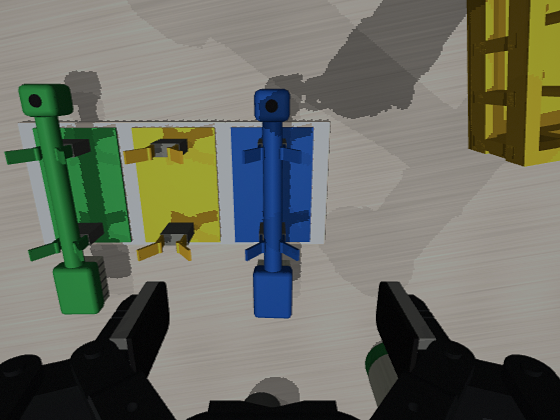

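View pics/m4_side.png

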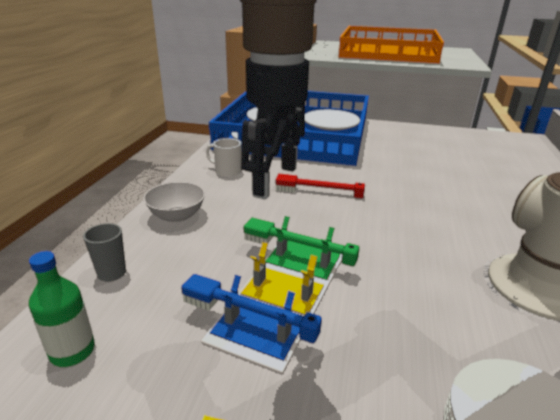

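Run:
```python
import cv2,numpy as np
for n,bx in(('scene',[(145,228,60,95),(272,166,50,90)]),('side',[(275,170,92,30),(240,215,120,55)])):
    a=cv2.cvtColor(cv2.imread(f'pics/{n}0.png'),cv2.COLOR_BGR2HSV).astype(int);b=cv2.cvtColor(cv2.imread(f'pics/m4_{n}.png'),cv2.COLOR_BGR2HSV).astype(int)
    for (x,y,w,h),hue in zip(bx,('red','green')):
        f=lambda i:(i[...,1]>140)&(((i[...,0]<8)|(i[...,0]>172)) if hue=='red' else (abs(i[...,0]-62)<14))
        A=f(a)[y:y+h,x:x+w];B=f(b)[y:y+h,x:x+w]
        print(n,hue,A.sum(),B.sum(),[ (np.argwhere(M).mean(0)).round(2).tolist() for M in(A,B)])
```

```text
scene red 975 973 [[49.73, 31.43], [49.63, 31.38]]
scene green 1586 1594 [[48.13, 21.0], [48.12, 20.97]]
side red 644 632 [[13.68, 43.76], [13.69, 43.7]]
side green 2416 2389 [[31.42, 60.96], [31.57, 60.92]]
```

Red and green have not moved, shifting at most 0.2 px. Handing in.

```bash
python3 -c "
from bench import arm
print(arm.job_done()); print(arm.read_state()['clock'])"
```

```text
the job is handed in; nothing more can be done
None
the job is handed in; nothing more can be done
```

The blue brush is in the blue clips, released and standing clear of the gripper. I handed the job in with the robot's clock at about 14.7 s. I gripped it mid-handle, carried it high over the row and pressed it down until it snapped in.

**Seating:**
- **While pressing:** the force showed a pull-in of -5.6 N, then a rigid stop, rising to 23 N with no further motion.
- **After letting go:** the scene and side cameras put the handle at about (522, 265, 59) mm, level, yaw -10.5°. The seat measured (522, 266, 58) mm, yaw -10.3°.
- **Other brushes:** the red and green brushes shifted at most 0.2 px in the images before and after.

**What failed or disagreed:**
- **First grasp missed:** the fingers closed just above the handle without disturbing anything. The real fingertips sit about 30 mm higher than the reported tool position implies. I measured that in the images, went lower and gripped; the later moves allowed for it.
- **Wrist camera disagrees:** its own fit gave a handle height of 52 mm, against 59 mm from the scene and side cameras. A single view from above judges height poorly, so I relied on the scene and side result and the rigid stop.

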